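Close up the chilled curd case

ROBOT

A 6-joint arm with a two-finger parallel gripper is mounted at the origin on the work surface. World frame = base frame: x ahead of the robot, y to its left, z up, the work surface at z = 0. Lengths are in m, angles in degrees, forces in N, time in s.
With the tool pointing down it reaches from about 0.3 to 0.75 m from the base axis. Payload 8.5 kg.
Tool frame: the origin (TCP) lies at the very end of the fingers, on their centre line; the grasp point (between the pads) lies 19 mm behind it; y points along the fingers, z is the direction in which the jaws open and shut, and the axes are right-handed (so a half turn about y gives the same grasp; the last joint's range is limited). The gripper opens to 85 mm and grips with 20 to 120 N. Pads are 22 mm wide; open, the fingers measure 114 mm over their backs; the gripper's body (76 mm by 85 mm) begins 54 mm behind the grasp point. The pads swing forward as they close: fully open they stand 13 mm farther back than shut.
Start: joints at [54.929, 21.807, 74.336, -0, 83.858, -12.336], TCP at [0.213, 0.507, 0.196] pointing down, gripper open.
Joint ranges: [-178.18, 178.18], [-50.72, 133.34], [12.68, 142.11], [-81.47, 261.47], [9.98, 163.14], [-165.26, 165.26]. Speed limits (degrees/s): [136.94, 136.94, 180, 180, 180, 180].

INTERFACE

Orientations are given as a 3x3 rotation matrix whose columns are the frame's x, y, z axes.
In Python, from rig import env gives the robot as it stands. The module is installed in compiled form; this text tells all that it offers.
- The arm moves only by the tool servo_tool, never from a script. Its argument "rows" is one flat list of numbers, 7 for each row, row after row: the opening, from 0 (shut) to 1 (fully open), then the shift along the world's x, y, z in m, then the turn, a rotation vector about the world's x, y, z in degrees. A call has 1 to 10 rows; each row shifts and turns the commanded pose from where the row before left it; what a row does not reach is not made up. A row lasts 1/12 s, in which the tool goes at most 41.7 mm and 7.16 degrees, less where a joint would pass 70% of its speed; a pose out of reach is approached as far as the arm can. A call with a gripper value outside its range is refused whole. The fingers move at their own pace and stop on an object; "force" is the grip in N (left out, the last holds). Time passes only in rows, so rows that do not move let the fingers close. It gives the time, the measured TCP pose, the force and the opening at its end, in the units of the state.
- env.observe(): the state, without advancing time (a new reading comes with each control period).
- env.get_image(name): name is "scene" or "top"; returns the picture (384x512x3 uint8, red, green, blue); there is no depth.
- env.camera_model(name): a dict with "camera_matrix" (3x3 intrinsics, pixels), "R" (3x3) and "t" (3): a world point X has camera coordinates R X + t. Camera axes: x right, y down, z forward; pixel columns grow to the right and rows downward; lengths in m; the calibration is good to about 2 mm. A picture is of the moment at which its call begins. camera_model takes no time and is no camera call.
- env.close_job(): hands the job in, once; it reports no verdict.
The state is a dict: "time_s": time; "q": joint angles; "qvel": joint speeds; "joint_efforts": joint torques, N m; "position": TCP position; "tool_rot": TCP orientation; "ft_force": force on the tool from outside, world axes, zero at the start; "wrist_torque": the same for the moment, N m; "grip_width": finger opening in m.
Only numpy, scipy, OpenCV 4.12 (cv2) and the standard library are available. Lean on these libraries where they do the work, as an engineer would, in place of code of your own. Each camera call takes 0.05 s, during which the arm holds its last target.

TASK

Close up the chilled case so that the cold stays in: with your fingertips, push the sliding lid along by its orange edge until it is fully shut over the well, and push the blue cold-pack drawer fully home, in either order. Push gently, without slamming either one, and leave the cups, the tubs and the spoon standing and lying where they are; nothing needs to be picked up.

Things in the scene. Friction and masses are not known exactly. Their poses are not given: they have to be found in the camera images.
- case: white chilled case, fixed; 220 mm deep (its x), 400 wide (its y), deck 105 mm high. Origin: centre of its underside. x points from the drawer front to its back, z up. The y > 0 half is an open well (mouth 160 x 160 mm, floor 10 mm high); the y < 0 half a solid deck, the drawer below. Rails 10 mm wide, up to 119 mm high, run along y at x = +-101 mm; between them the deck is clear for fingers
- lid (a joint): flat sliding lid (clear pane, black frame, one orange edge), 180 x 180 mm, 26 thick, between the heights 108 and 134 mm. Metres open: 0 = shut over the well against its stop, up to 0.17 = slid along the case's -y over the deck. About 2.5 N of friction plus light damping, no latch or spring; stays where it is left
- lid_edge (a point): centre of the outer upright face of the lid's orange bar (its case -y edge; 180 mm long along case x, 26 mm tall), 121 mm above the counter. Moves with the lid; pushed along the case's +y it shuts the lid. Axes as the case's
- drawer (a joint): low cold-pack drawer at the case's front. Metres open: 0 = fully home against its stop, up to 0.09 = drawn out along the case's -x. About 2 N of friction plus light damping, no latch or spring; stays where it is left
- drawer_face (a point): centre of the outer face of the drawer's blue front panel, 150 mm wide (case y), 72 tall (heights 16 to 88 mm), 20 thick; it stays 20 mm proud of the case's front when home. Moves with the drawer; pushed along the case's +x it shuts the drawer. Axes as the case's
- cup_cream_mid (a point): centre (65 mm above its foot) of a loose clear cup of cream curd balls with a dome lid, 130 mm tall, 82 mm across at the rim, standing on the counter; leave alone. Its z axis is the cup's axis
- cup_green_mid (a point): centre (65 mm above its foot) of a loose clear cup of green curd balls with a dome lid, 130 mm tall, 82 mm across at the rim, standing on the counter; leave alone. Its z axis is the cup's axis
- cup_red_mid (a point): centre (65 mm above its foot) of a loose clear cup of red curd balls with a dome lid, 130 mm tall, 82 mm across at the rim, standing on the counter; leave alone. Its z axis is the cup's axis
- cup_brown_mid (a point): centre (65 mm above its foot) of a loose clear cup of brown curd balls with a dome lid, 130 mm tall, 82 mm across at the rim, standing on the counter; leave alone. Its z axis is the cup's axis
- tub_white_mid (a point): centre (40 mm above its foot) of a loose small clear tub of white curd balls, 80 mm tall, 66 mm across, standing in the case's well, its top 90 mm above the counter; leave alone. Its z axis is the tub's axis
- tub_red_mid (a point): centre (40 mm above its foot) of a loose small clear tub of red curd balls, 80 mm tall, 66 mm across, standing in the case's well, its top 90 mm above the counter; leave alone. Its z axis is the tub's axis
- spoon_grip (a point): handle of a 200 mm steel spoon lying on the counter to the robot's right; leave alone

How it is judged:
By the outcome, as a careful person would: the job done as asked, in the order asked, and still so for the second after the job is handed in, with the robot touching nothing.
It also fails if it takes over 61 s, if anything falls off the work surface, if the arm or the gripper's body presses on something with over 40 N, if the wrist force passes 120 N, or if a joint passes its speed limit or range.

## Working session

There is one attempt and no reset: what is moved stays moved. The work goes in short steps, Python scripts to look and compute and a tool call to move; the robot and the scene stay as the last step left them, time stands still between calls to the robot, and variables do not carry over. Pictures are saved under pics/ and viewed, and the job is handed in when it is done.

Besides the shell and the picture viewer there is one more tool, called after "Call:" as name(argument=value, ...) on one line, values as JSON. servo_tool: Moves the arm, as the interface text tells. Its arguments: {"type":"object","properties":{"rows":{"type":"array","items":{"type":"number"}},"force":{"type":"number"}},"required":["rows"]}

```bash
mkdir -p pics; python3 - <<'E'
from rig import env
import cv2,numpy as np
s=env.observe();print(s['time_s'],s['position'],np.round(s['tool_rot'],3).tolist(),s['grip_width'])
for n in('scene','top'):
    im=env.get_image(n);cv2.imwrite(f'pics/{n}0.png',im[:,:,::-1]);m=env.camera_model(n);print(n,np.round(m['camera_matrix'],1).tolist(),np.round(m['R'],3).tolist(),np.round(m['t'],3))
E
```

```text
0.0 [0.2123625  0.50699342 0.19561429] [[0.922, -0.001, 0.386], [-0.386, -0.001, 0.922], [-0.0, -1.0, -0.001]] 0.08570495997116276
scene [[387.9, 0.0, 252.2], [0.0, 387.9, 190.6], [0.0, 0.0, 1.0]] [[-0.718, 0.696, 0.009], [0.606, 0.633, -0.482], [-0.341, -0.341, -0.876]] [ 0.426 -0.322  1.397]
top [[427.7, 0.0, 260.5], [0.0, 427.7, 197.8], [0.0, 0.0, 1.0]] [[0.027, -1.0, 0.008], [-0.989, -0.028, -0.147], [0.148, -0.004, -0.989]] [1.000e-03 5.850e-01 1.272e+00]
```

View pics/scene0.png

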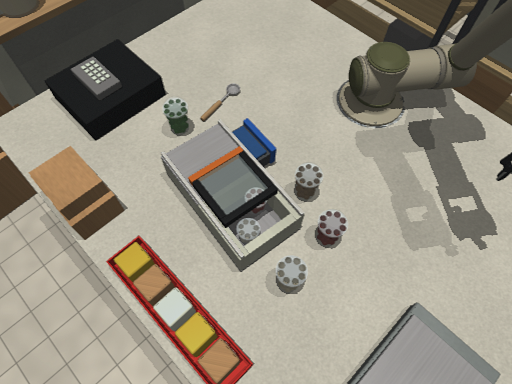

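View pics/top0.png

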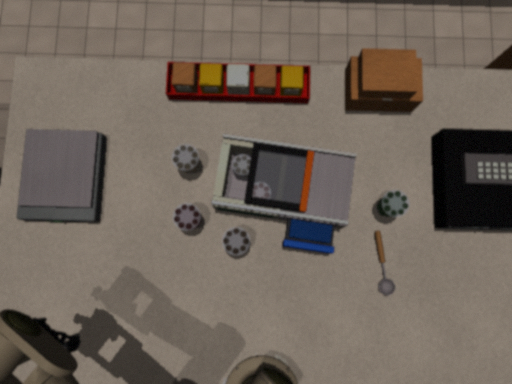

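The top view shows the lid's orange bar at about (307,180), the blue drawer at about (309,236), and a cup to the left of the drawer at (237,241). The green cup is at (393,204) and the spoon at (383,262). Next I'll measure these.

```bash
cat > h.py <<'E'
from rig import env
import cv2,numpy as np
def ray(n,px,z):
    m=env.camera_model(n);K=np.array(m['camera_matrix']);R=np.array(m['R']);t=np.array(m['t'])
    px=np.atleast_2d(px).astype(float);d=np.c_[px,np.ones(len(px))]@np.linalg.inv(K).T@R
    c=-R.T@t;return c+d*((z-c[2])/d[:,2])[:,None]
def mask(im,lo,hi):
    h=cv2.cvtColor(im,cv2.COLOR_RGB2HSV);return cv2.inRange(h,lo,hi)
def big(m,roi=None):
    cs,_=cv2.findContours(m,cv2.RETR_EXTERNAL,cv2.CHAIN_APPROX_NONE);return max(cs,key=cv2.contourArea)
E
python3 - <<'E'
from h import *
for n in('top','scene'):
    im=cv2.imread(f'pics/{n}0.png')[:,:,::-1].copy()
    o=big(mask(im,(5,170,90),(14,255,255)));b=big(mask(im,(105,120,30),(125,255,255)))
    for nm,c,z in(('orange',o,.134),('blue',b,.088)):
        r=cv2.minAreaRect(c);bx=cv2.boxPoints(r);print(n,nm,np.round(bx).tolist());print(np.round(ray(n,bx,z)[:,:2],3).tolist())
        w=ray(n,c[:,0,:],z)[:,:2].astype(np.float32);r2=cv2.minAreaRect(w);print('  world rect',np.round(r2[0],3),np.round(r2[1],3),round(r2[2],1))
    x=[(215,80),(100,130)] if n=='scene' else None
    crop=im[110:290,150:420] if n=='top' else im[80:300,140:360]
    cv2.imwrite(f'pics/c_{n}.png',cv2.resize(crop,None,fx=2.7,fy=2.7,interpolation=2)[:,:,::-1])
E
```

```text
top orange [[299.0, 210.0], [307.0, 150.0], [314.0, 151.0], [305.0, 211.0]]
[[0.538, -0.093], [0.715, -0.115], [0.713, -0.133], [0.536, -0.11]]
  world rect [ 0.626 -0.113] [0.018 0.178] 82.6
top blue [[288.0, 237.0], [291.0, 218.0], [333.0, 225.0], [330.0, 243.0]]
[[0.465, -0.066], [0.521, -0.074], [0.504, -0.198], [0.449, -0.189]]
  world rect [ 0.485 -0.132] [0.124 0.056] 82.6
scene orange [[188.0, 177.0], [240.0, 146.0], [243.0, 151.0], [191.0, 182.0]]
[[0.716, -0.134], [0.538, -0.112], [0.544, -0.093], [0.72, -0.115]]
  world rect [ 0.63  -0.114] [0.019 0.179] 83.2
scene blue [[233.0, 132.0], [242.0, 124.0], [266.0, 151.0], [257.0, 159.0]]
[[0.497, -0.189], [0.454, -0.193], [0.472, -0.066], [0.513, -0.063]]
  world rect [ 0.484 -0.127] [0.125 0.041] 82.8
```

View pics/c_top.png

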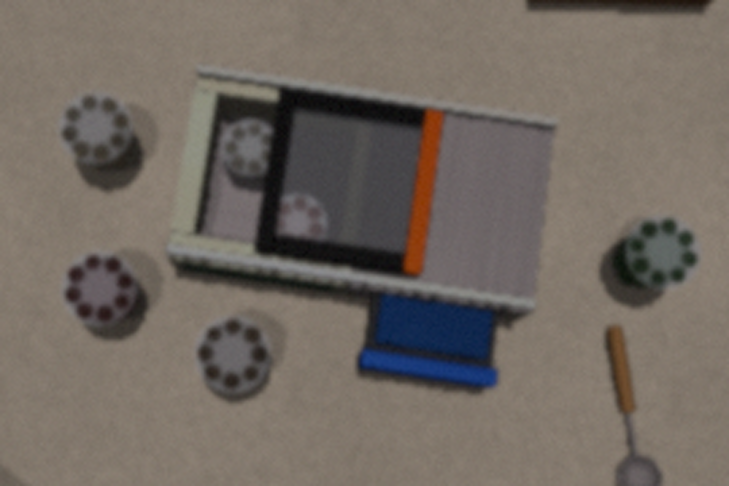

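View pics/c_scene.png

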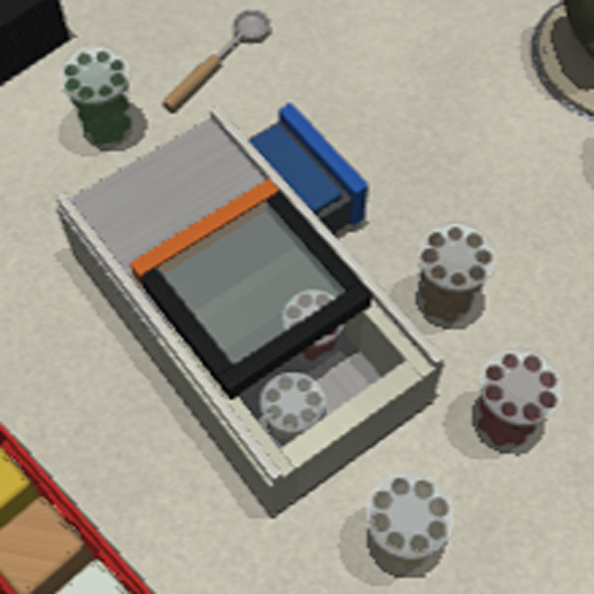

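```bash
python3 - <<'E'
from h import *
for n,pts in(('top',[(200,70),(555,123),(172,253),(530,310)]),('scene',[(60,200),(213,113),(275,510),(438,366)])):
    o=np.array([150,110]) if n=='top' else np.array([140,80])
    w=ray(n,np.array(pts)/2.7+o,.119)[:,:2];print(n,np.round(w,3).tolist(),w.mean(0))
    im=cv2.imread(f'pics/{n}0.png')[:,:,::-1].copy()
    h=cv2.cvtColor(im,cv2.COLOR_RGB2HSV)
    print(h[243,310],h[230,310]) if n=='top' else print(h[140,262])
    for lo in((100,100,25),(100,100,105)):
        b=big(mask(im,lo,(130,255,255)))
        bx=cv2.boxPoints(cv2.minAreaRect(b));print(lo,np.round(bx,1).tolist(),np.round(ray(n,bx,.088)[:,:2],3).tolist())
def c(n,px,z):
    o=np.array([150,110]) if n=='top' else np.array([140,80]); return np.round(ray(n,np.array(px)/2.7+o,z)[:,:2],3).tolist()
print('cups top',c('top',[(97,128),(100,287),(234,352),(662,250)],.13))
print('cups scene',c('scene',[(408,513),(519,384),(456,258),(97,73)],.13))
print('spoon',c('top',[(615,328),(628,410),(638,470)],.01))
print('panel top corners',c('top',[(362,348),(497,370),(360,366),(497,384)],.088),c('scene',[(290,106),(366,186)],.088))
E
```

```text
top [[0.756, 0.13], [0.707, -0.259], [0.553, 0.152], [0.502, -0.231]] [ 0.62943821 -0.0521342 ]
[111 193  87] [108 224  75]
(100, 100, 25) [[282.3999938964844, 246.1999969482422], [286.70001220703125, 217.5], [336.8999938964844, 225.0], [332.6000061035156, 253.6999969482422]] [[0.437, -0.051], [0.522, -0.062], [0.503, -0.21], [0.419, -0.198]]
(100, 100, 105) [[283.79998779296875, 244.5], [284.5, 239.60000610351562], [333.6000061035156, 247.1999969482422], [332.79998779296875, 252.10000610351562]] [[0.442, -0.055], [0.457, -0.056], [0.438, -0.2], [0.424, -0.198]]
scene [[0.715, -0.255], [0.516, -0.229], [0.784, 0.158], [0.566, 0.164]] [ 0.64521932 -0.04037228]
[109 186 159]
(100, 100, 25) [[231.3000030517578, 132.0], [246.8000030517578, 117.4000015258789], [281.0, 153.5], [265.5, 168.10000610351562]] [[0.499, -0.192], [0.424, -0.201], [0.445, -0.029], [0.516, -0.024]]
(100, 100, 105) [[232.5, 132.3000030517578], [241.5, 124.0999984741211], [265.6000061035156, 150.60000610351562], [256.5, 158.8000030517578]] [[0.497, -0.189], [0.455, -0.193], [0.471, -0.068], [0.512, -0.066]]
cups top [[0.685, 0.237], [0.513, 0.225], [0.448, 0.082], [0.569, -0.37]]
cups scene [[0.701, 0.248], [0.528, 0.234], [0.465, 0.096], [0.579, -0.358]]
spoon [[0.494, -0.352], [0.4, -0.366], [0.333, -0.376]]
panel top corners [[0.459, -0.055], [0.439, -0.202], [0.439, -0.053], [0.424, -0.202]] [[0.428, -0.194], [0.445, -0.052]]
```

Call:
servo_tool(rows=[0, 0, 0, 0.03, 0, 0, 5, 0, 0.01, -0.015, 0.025, 0, 0, 5, 0, 0.02, -0.033, 0, 0, 0, 5.4, 0, 0.02, -0.033, 0, 0, 0, 0, 0, 0.02, -0.033, 0, 0, 0, 0, 0, 0.02, -0.033, 0, 0, 0, 0, 0, 0.02, -0.033, 0, 0, 0, 0, 0, 0.02, -0.033, 0, 0, 0, 0, 0, 0.02, -0.033, 0, 0, 0, 0, 0, 0.02, -0.033, 0, 0, 0, 0], force=40)

```text
time_s: 0.93
position: [0.3829, 0.2265, 0.2511]
tool_rot: [[0.992, -0.0, 0.128], [-0.128, -0.0, 0.992], [-0.0, -1.0, -0.0]]
ft_force: [0.2, 0.7, 0.1]
grip_width: 0.0001
```

Call:
servo_tool(rows=[0, 0.02, -0.033, 0, 0, 0, 0, 0, 0.02, -0.033, 0, 0, 0, 0, 0, 0.02, -0.033, 0, 0, 0, 0, 0, 0.02, -0.033, 0, 0, 0, 0, 0, 0.02, -0.033, 0, 0, 0, 0, 0, 0.02, -0.033, 0, 0, 0, 0, 0, 0.02, -0.033, 0, 0, 0, 0, 0, 0.02, -0.033, 0, 0, 0, 0, 0, 0.02, -0.033, 0, 0, 0, 0, 0, 0.02, -0.033, 0, 0, 0, 0])

```text
time_s: 1.77
position: [0.583, -0.1035, 0.2508]
tool_rot: [[0.992, -0.001, 0.128], [-0.128, 0.0, 0.992], [-0.001, -1.0, 0.0]]
ft_force: [1.3, 0.7, -0.7]
grip_width: -0.0
```

Call:
servo_tool(rows=[0, 0.018, -0.032, 0, 0, 0, 0, 0, 0.018, -0.032, 0, 0, 0, 0, 0, 0, 0, 0, 0, 0, 0, 0, 0, 0, -0.035, 0, 0, 0, 0, 0, 0, -0.035, 0, 0, 0, 0, 0, 0, -0.03, 0, 0, 0, 0, 0, 0, -0.02, 0, 0, 0, 0, 0, 0, -0.014, 0, 0, 0, 0, 0, 0, 0, 0, 0, 0])

```text
time_s: 2.52
position: [0.6169, -0.1648, 0.1136]
tool_rot: [[0.992, -0.006, 0.128], [-0.128, 0.003, 0.992], [-0.007, -1.0, 0.002]]
ft_force: [-0.1, 0.7, -1.2]
grip_width: 0.0001
```

```bash
python3 - <<'E'
from h import *
for n in('top','scene'):
    im=env.get_image(n)
    crop=im[110:290,150:420] if n=='top' else im[80:300,140:360]
    cv2.imwrite(f'pics/d_{n}.png',cv2.resize(crop,None,fx=2.7,fy=2.7,interpolation=2)[:,:,::-1])
E
```

```text
(no output)
```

View pics/d_scene.png

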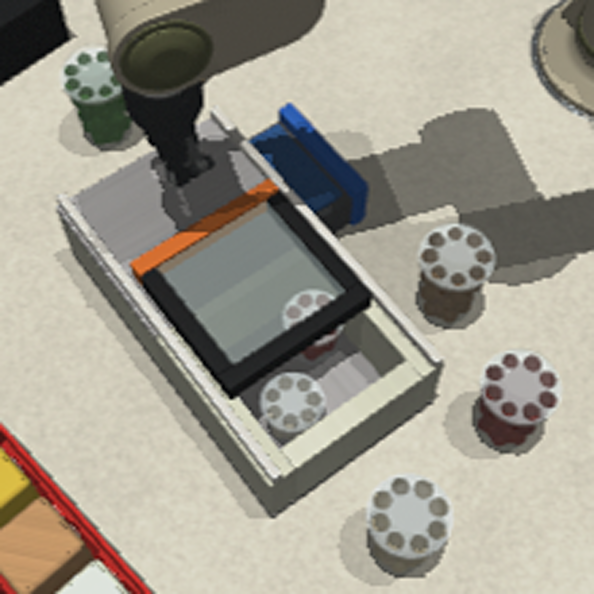

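Fingers are on the deck behind the orange bar, near (185,170) in the crop. I'll push slowly.

Call:
servo_tool(rows=[0, 0.0005, 0.004, 0, 0, 0, 0, 0, 0.0005, 0.004, 0, 0, 0, 0, 0, 0.0005, 0.004, 0, 0, 0, 0, 0, 0.0005, 0.004, 0, 0, 0, 0, 0, 0.0005, 0.004, 0, 0, 0, 0, 0, 0.0004, 0.003, 0, 0, 0, 0, 0, 0.0004, 0.003, 0, 0, 0, 0, 0, 0.0004, 0.003, 0, 0, 0, 0, 0, 0.0004, 0.003, 0, 0, 0, 0, 0, 0.0004, 0.003, 0, 0, 0, 0])

```text
time_s: 3.45
position: [0.6231, -0.1305, 0.1172]
tool_rot: [[0.992, -0.0, 0.128], [-0.128, 0.0, 0.992], [-0.0, -1.0, -0.0]]
ft_force: [-0.4, 0.1, 0.2]
grip_width: -0.0
```

Call:
servo_tool(rows=[0, 0.0005, 0.004, 0, 0, 0, 0, 0, 0.0005, 0.004, 0, 0, 0, 0, 0, 0.0005, 0.004, 0, 0, 0, 0, 0, 0.0005, 0.004, 0, 0, 0, 0, 0, 0.0005, 0.004, 0, 0, 0, 0, 0, 0.0005, 0.004, 0, 0, 0, 0, 0, 0.0005, 0.004, 0, 0, 0, 0, 0, 0.0005, 0.004, 0, 0, 0, 0, 0, 0.0005, 0.004, 0, 0, 0, 0, 0, 0.0005, 0.004, 0, 0, 0, 0])

```text
time_s: 4.28
position: [0.6281, -0.0903, 0.1172]
tool_rot: [[0.992, 0.0, 0.128], [-0.128, -0.0, 0.992], [0.0, -1.0, -0.0]]
ft_force: [0.4, 0.2, -1.1]
grip_width: 0.0002
```

```bash
python3 - <<'E'
from h import *
print(env.observe()['ft_force'])
for n in('top','scene'):
    im=env.get_image(n)
    crop=im[110:290,150:420] if n=='top' else im[80:300,140:360]
    cv2.imwrite(f'pics/e_{n}.png',cv2.resize(crop,None,fx=2.7,fy=2.7,interpolation=2)[:,:,::-1])
print(env.observe()['ft_force'])
E
```

```text
[ 0.38506177  0.24527974 -1.05047594]
[ 0.26179063 -0.18992103 -0.54272137]
```

View pics/e_scene.png

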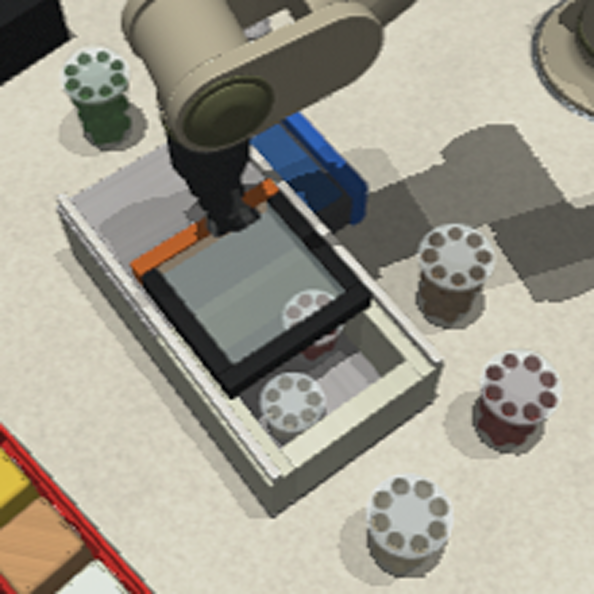

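View pics/e_top.png

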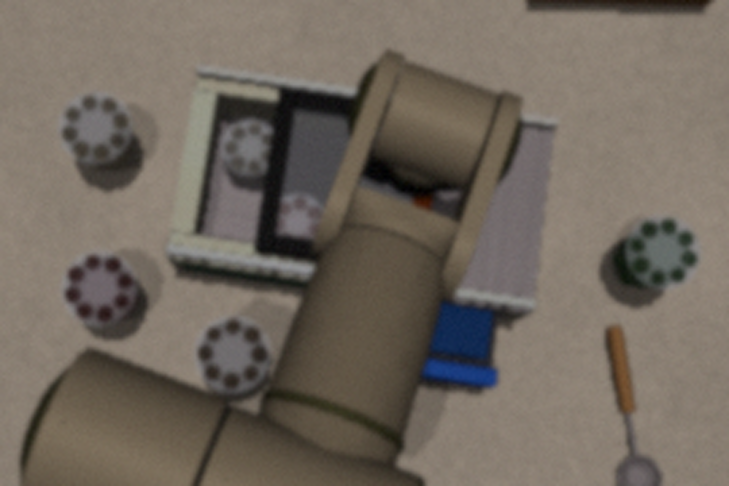

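The fingertip, near crop (235,225), seems to have passed over the lid: the orange bar hasn't moved and there is no force. I'll check heights.

```bash
python3 - <<'E'
from h import *
for z in(.117,.134,.15,.17):print(z,ray('scene',np.array([[235,230],[218,225],[258,218]])/2.7+[140,80],z)[:,:2].round(3).tolist())
s=env.observe();print(s['position'])
m=env.camera_model('scene')
K,R,t=[np.array(m[k]) for k in('camera_matrix','R','t')]
for z in(.117,.136,.15):
  p=K@(R@np.array([.6281,-.0903,z])+t);print(z,(p[:2]/p[2]-[140,80])*2.7)
im=env.get_image('scene')
cv2.imwrite('pics/f.png',cv2.resize(im[120:190,180:270],None,fx=8,fy=8,interpolation=2)[:,:,::-1])
E
```

```text
0.117 [[0.603, -0.096], [0.612, -0.113], [0.575, -0.09]]
0.134 [[0.61, -0.087], [0.619, -0.104], [0.582, -0.082]]
0.15 [[0.616, -0.079], [0.625, -0.096], [0.589, -0.074]]
0.17 [[0.624, -0.069], [0.633, -0.085], [0.597, -0.064]]
[ 0.6281097  -0.09008152  0.11725272]
0.117 [221.14362153 246.90842283]
0.136 [220.06502127 237.36130946]
0.15 [219.24903468 230.13869247]
```

View pics/f.png

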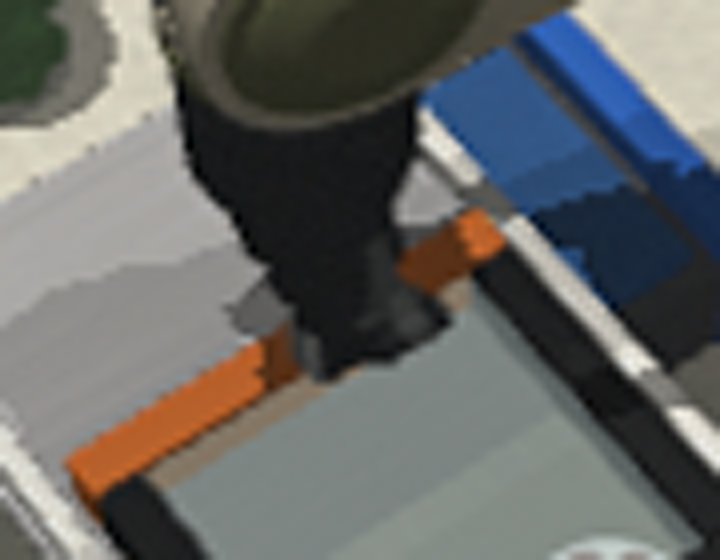

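```bash
python3 - <<'E'
from h import *
m=env.camera_model('scene')
K,R,t=[np.array(m[k]) for k in('camera_matrix','R','t')]
a=cv2.imread('pics/d_scene.png')[50:240,100:330];a=cv2.resize(a,None,fx=3,fy=3)
for z,c in((.105,(0,0,255)),(.117,(0,255,0)),(.136,(255,0,0))):
  p=K@(R@np.array([.618,-.1668,z])+t);q=(((p[:2]/p[2]-[140,80])*2.7+1.35)-[100,50])*3
  cv2.circle(a,tuple(int(v) for v in q),4,c,-1)
cv2.imwrite('pics/g.png',a)
E
```

```text
(no output)
```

View pics/g.png

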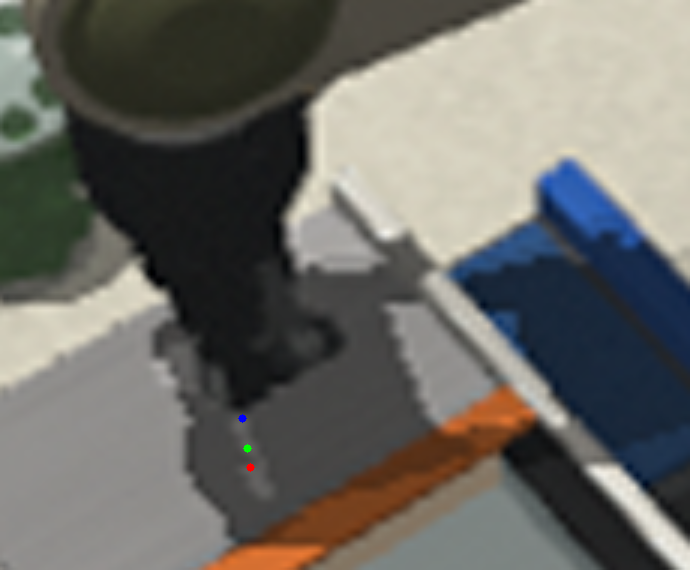

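The visible fingertip ends about 20 mm above the reported TCP, so I'm going over the lid. I'll lift, back off and look at the fingers.

Call:
servo_tool(rows=[0, 0, 0, 0.02, 0, 0, 0, 0, 0, 0, 0.035, 0, 0, 0, 0, -0.002, -0.02, 0.035, 0, 0, 0, 0, -0.004, -0.03, 0.035, 0, 0, 0, 0, -0.004, -0.03, 0.0, 0, 0, 0, 0, 0, 0, 0, 0, 0, 0])

```text
time_s: 4.93
position: [0.6182, -0.1728, 0.2405]
tool_rot: [[0.991, 0.003, 0.132], [-0.132, -0.003, 0.991], [0.004, -1.0, -0.003]]
ft_force: [-0.7, -1.0, -1.1]
grip_width: 0.0002
```

```bash
python3 - <<'E'
from h import *
s=env.observe();print(s['position'],s['ft_force'],s['grip_width'],s['q'])
m=env.camera_model('scene')
K,R,t=[np.array(m[k]) for k in('camera_matrix','R','t')]
im=env.get_image('scene')[80:210,150:300];a=cv2.resize(im,None,fx=4.5,fy=4.5,interpolation=2)[:,:,::-1].copy()
P=np.array(s['position']);T=np.array(s['tool_rot'])
def pr(X,c):
  p=K@(R@X+t);q=(p[:2]/p[2]-[150,80]+.5)*4.5;cv2.circle(a,tuple(int(v) for v in q),3,c,-1);print(q)
pr(P,(0,255,0));pr(P-T[:,1]*.02,(0,0,255));pr(P-T[:,1]*.073,(255,0,255))
pr(P+T[:,2]*.015,(255,255,0))
cv2.imwrite('pics/i.png',a)
E
```

```text
[ 0.61821894 -0.17280757  0.24046023] [-0.69438048 -0.9913718  -1.10746958] 0.0002287395374567372 [-2.61245136e+01  3.01192285e+01  5.32215850e+01 -8.61483367e-02
  9.64129275e+01 -1.08540620e+02]
[232.76044526 208.83919844]
[229.27674877 187.28597217]
[219.4366812 126.4066151]
[246.61771137 225.25263343]
```

View pics/i.png

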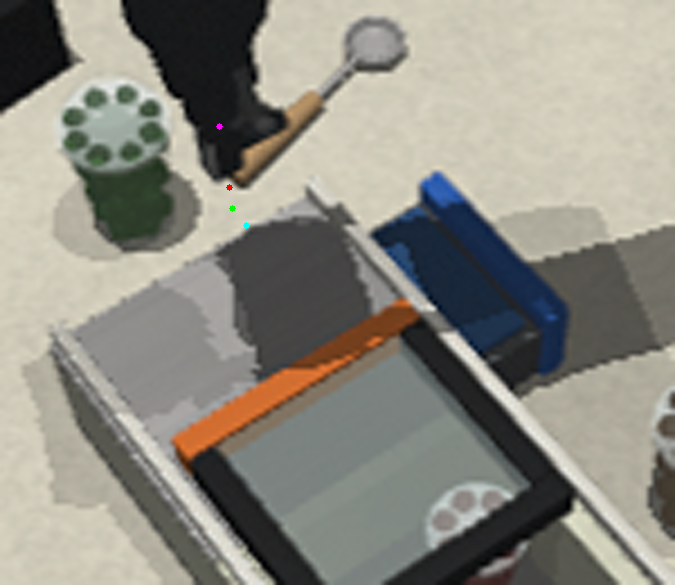

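The real tip (crop (216,181)) sits about 24 mm short of the reported TCP. I'll go down again to TCP z ≈ 0.10 and check.

Call:
servo_tool(rows=[0, 0.002, 0, -0.035, 0, 0, 0, 0, 0, 0, -0.035, 0, 0, 0, 0, 0, 0, -0.035, 0, 0, 0, 0, 0, 0, -0.02, 0, 0, 0, 0, 0, 0, -0.01, 0, 0, 0, 0, 0, 0, -0.005, 0, 0, 0, 0, 0, 0, 0, 0, 0, 0, 0, 0, 0, 0, 0, 0, 0])

```text
time_s: 5.65
position: [0.6211, -0.1678, 0.1001]
tool_rot: [[0.992, 0.002, 0.127], [-0.127, -0.001, 0.992], [0.002, -1.0, -0.001]]
ft_force: [-0.0, 1.1, 0.3]
grip_width: -0.0002
```

```bash
cat > v.py <<'E'
from h import *
import sys
s=env.observe();print(s['time_s'],s['position'],s['ft_force'])
m=env.camera_model('scene')
K,R,t=[np.array(m[k]) for k in('camera_matrix','R','t')]
im=env.get_image('scene')[80:210,150:300];a=cv2.resize(im,None,fx=4.5,fy=4.5,interpolation=2)[:,:,::-1].copy()
P=np.array(s['position']);T=np.array(s['tool_rot'])
for X,c in((P,(0,255,0)),(P-T[:,1]*.024,(0,0,255))):
  p=K@(R@X+t);q=(p[:2]/p[2]-[150,80]+.5)*4.5;cv2.circle(a,tuple(int(v) for v in q),3,c,-1)
cv2.imwrite(f'pics/{sys.argv[1]}.png',a)
E
python3 v.py j
```

```text
5.65 [ 0.62113576 -0.1678141   0.10005127] [-0.00501487  1.09920953  0.34008126]
```

View pics/j.png

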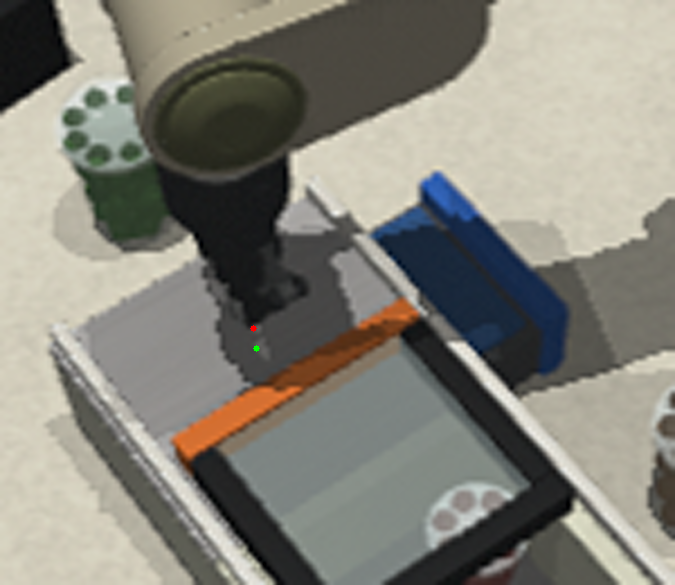

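Call:
servo_tool(rows=[0, 0, 0, -0.003, 0, 0, 0, 0, 0, 0, -0.003, 0, 0, 0, 0, 0, 0, -0.003, 0, 0, 0, 0, 0, 0, -0.003, 0, 0, 0, 0, 0, 0, 0, 0, 0, 0, 0, 0, 0, 0, 0, 0, 0])

```text
time_s: 6.2
position: [0.6204, -0.1677, 0.0865]
tool_rot: [[0.992, -0.0, 0.128], [-0.128, 0.0, 0.992], [-0.0, -1.0, 0.0]]
ft_force: [0.6, 0.2, 0.5]
grip_width: -0.0002
```

```bash
python3 v.py k
```

```text
6.2 [ 0.6203599  -0.16773401  0.08651876] [0.63575407 0.15966694 0.47095144]
```

View pics/k.png

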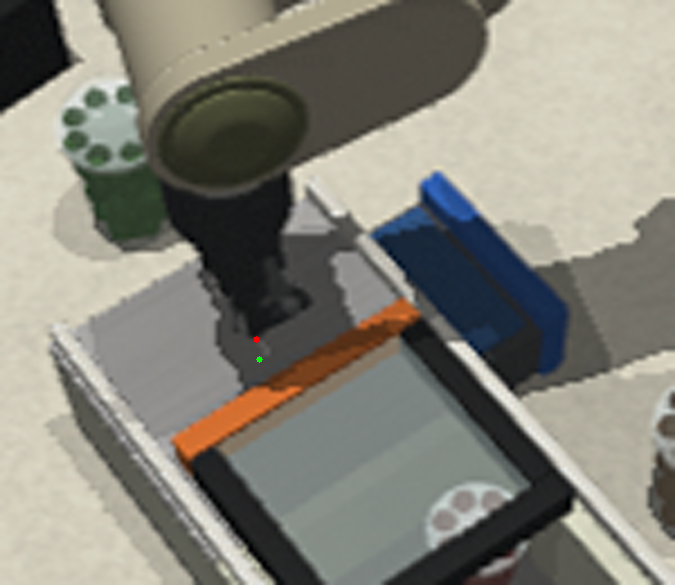

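Call:
servo_tool(rows=[0, 0.0005, 0.004, 0, 0, 0, 0, 0, 0.0005, 0.004, 0, 0, 0, 0, 0, 0.0005, 0.004, 0, 0, 0, 0, 0, 0.0005, 0.004, 0, 0, 0, 0, 0, 0.0005, 0.004, 0, 0, 0, 0, 0, 0.0004, 0.003, 0, 0, 0, 0, 0, 0.0004, 0.003, 0, 0, 0, 0, 0, 0.0004, 0.003, 0, 0, 0, 0])

```text
time_s: 6.92
position: [0.6242, -0.1384, 0.0867]
tool_rot: [[0.992, 0.0, 0.128], [-0.128, -0.0, 0.992], [0.0, -1.0, -0.0]]
ft_force: [-0.3, -0.5, -0.0]
grip_width: 0.0003
```

Call:
servo_tool(rows=[0, 0.0004, 0.003, 0, 0, 0, 0, 0, 0.0004, 0.003, 0, 0, 0, 0, 0, 0.0004, 0.003, 0, 0, 0, 0, 0, 0.0004, 0.003, 0, 0, 0, 0, 0, 0.0004, 0.003, 0, 0, 0, 0])

```text
time_s: 7.33
position: [0.6261, -0.1237, 0.0868]
tool_rot: [[0.992, -0.0, 0.128], [-0.128, -0.0, 0.992], [-0.0, -1.0, -0.0]]
ft_force: [-2.1, -2.1, -0.3]
grip_width: 0.0003
```

```bash
python3 v.py l
```

```text
7.3333 [ 0.62609759 -0.12373082  0.08675867] [-2.10091713 -2.1332012  -0.33618188]
```

View pics/l.png

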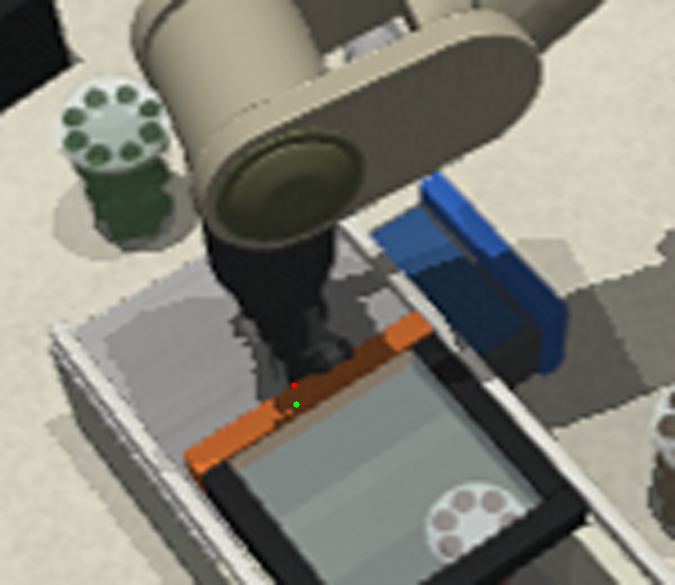

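The lid is moving with about 2 to 3 N, so I'll keep pushing and slow down near the stop.

Call:
servo_tool(rows=[0, 0.0004, 0.0035, 0, 0, 0, 0, 0, 0.0004, 0.0035, 0, 0, 0, 0, 0, 0.0004, 0.0035, 0, 0, 0, 0, 0, 0.0004, 0.0035, 0, 0, 0, 0, 0, 0.0004, 0.0035, 0, 0, 0, 0, 0, 0.0004, 0.0035, 0, 0, 0, 0, 0, 0.0004, 0.0035, 0, 0, 0, 0, 0, 0.0004, 0.0035, 0, 0, 0, 0, 0, 0.0004, 0.0035, 0, 0, 0, 0, 0, 0.0004, 0.0035, 0, 0, 0, 0])

```text
time_s: 8.22
position: [0.6304, -0.0884, 0.0868]
tool_rot: [[0.992, 0.0, 0.128], [-0.128, -0.0, 0.992], [0.0, -1.0, -0.0]]
ft_force: [1.5, -2.8, 0.0]
grip_width: -0.0
```

Call:
servo_tool(rows=[0, 0.0004, 0.003, 0, 0, 0, 0, 0, 0.0004, 0.003, 0, 0, 0, 0, 0, 0.0004, 0.003, 0, 0, 0, 0, 0, 0.0004, 0.003, 0, 0, 0, 0])

```text
time_s: 8.55
position: [0.6318, -0.0765, 0.0868]
tool_rot: [[0.992, 0.0, 0.128], [-0.128, -0.0, 0.992], [0.0, -1.0, -0.0]]
ft_force: [2.3, -3.5, -0.5]
grip_width: 0.0001
```

```bash
python3 v.py m
```

```text
8.55 [ 0.63183356 -0.0765246   0.0868028 ] [ 2.26398988 -3.49617793 -0.51886239]
```

View pics/m.png

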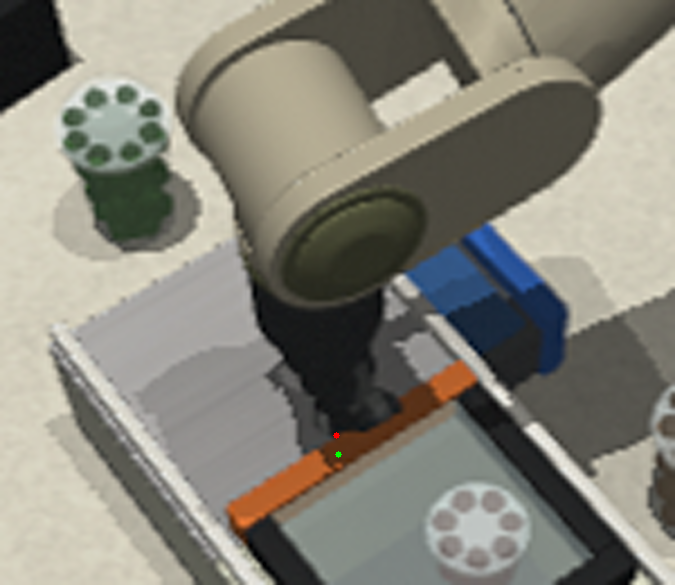

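Call:
servo_tool(rows=[0, 0.0004, 0.003, 0, 0, 0, 0, 0, 0.0004, 0.003, 0, 0, 0, 0, 0, 0.0004, 0.003, 0, 0, 0, 0, 0, 0.0003, 0.002, 0, 0, 0, 0, 0, 0.0003, 0.002, 0, 0, 0, 0])

```text
time_s: 9.02
position: [0.6334, -0.0634, 0.0867]
tool_rot: [[0.992, -0.0, 0.128], [-0.128, 0.0, 0.992], [-0.0, -1.0, 0.0]]
ft_force: [-1.1, -2.6, 0.5]
grip_width: 0.0001
```

```bash
python3 - <<'E'
from h import *
for n in ('scene','top'):
    im=env.get_image(n);o=big(mask(im,(5,170,60),(14,255,255)))
    w=ray(n,o[:,0,:],.134)[:,:2];i=np.array([.992,-.127]);j=np.array([.127,.992])
    d=w-[.631,-.05];print(n,'case y range',(d@j).min().round(3),(d@j).max().round(3),'x',(d@i).min().round(3),(d@i).max().round(3))
    cv2.imwrite(f'pics/n_{n}.png',cv2.resize(im[90:300,140:360],None,fx=2.7,fy=2.7)[:,:,::-1])
E
```

```text
scene case y range 0.0 0.023 x -0.083 0.098
top case y range 0.066 0.076 x 0.268 0.335
```

View pics/n_scene.png

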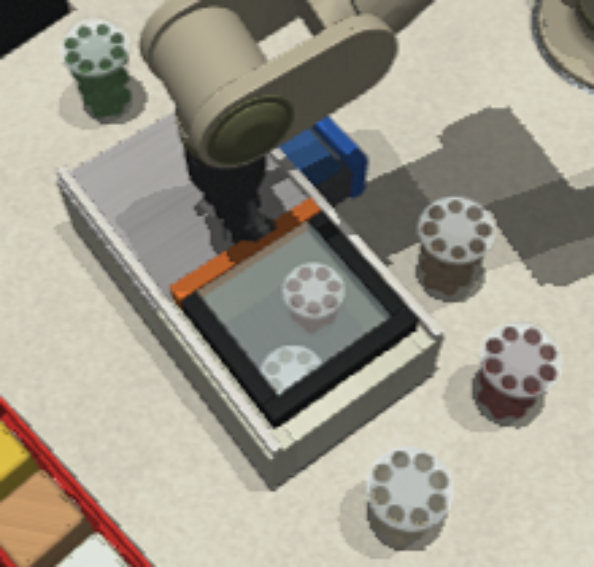

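Call:
servo_tool(rows=[0, 0.0003, 0.002, 0, 0, 0, 0, 0, 0.0003, 0.002, 0, 0, 0, 0, 0, 0.0002, 0.0015, 0, 0, 0, 0])

```text
time_s: 9.37
position: [0.6341, -0.0581, 0.0867]
tool_rot: [[0.992, -0.001, 0.128], [-0.128, 0.0, 0.992], [-0.001, -1.0, -0.0]]
ft_force: [-1.9, -2.7, 0.9]
grip_width: -0.0002
```

Call:
servo_tool(rows=[0, 0.0002, 0.0015, 0, 0, 0, 0, 0, 0.0002, 0.0015, 0, 0, 0, 0])

```text
time_s: 9.53
position: [0.6346, -0.0551, 0.0867]
tool_rot: [[0.992, -0.001, 0.128], [-0.128, 0.0, 0.992], [-0.001, -1.0, -0.0]]
ft_force: [-1.8, -2.5, 0.7]
grip_width: -0.0
```

Call:
servo_tool(rows=[0, 0.0002, 0.0015, 0, 0, 0, 0, 0, 0.0002, 0.0015, 0, 0, 0, 0])

```text
time_s: 9.7
position: [0.6349, -0.0531, 0.0867]
tool_rot: [[0.992, -0.001, 0.128], [-0.128, -0.002, 0.992], [-0.001, -1.0, -0.002]]
ft_force: [-5.0, -12.0, 1.6]
grip_width: -0.0005
```

Call:
servo_tool(rows=[0, 0, 0.0003, 0, 0, 0, 0, 0, 0, 0, 0, 0, 0, 0])

```text
time_s: 9.87
position: [0.6348, -0.0532, 0.0867]
tool_rot: [[0.992, -0.001, 0.128], [-0.128, -0.002, 0.992], [-0.001, -1.0, -0.002]]
ft_force: [-3.6, -8.7, 0.6]
grip_width: -0.0
```

```bash
python3 - <<'E'
from h import *
for n in ('scene',):
    im=env.get_image(n);o=big(mask(im,(5,170,60),(14,255,255)))
    w=ray(n,o[:,0,:],.134)[:,:2];i=np.array([.992,-.127]);j=np.array([.127,.992])
    d=w-[.631,-.05];print(n,'case y range',(d@j).min().round(3),(d@j).max().round(3),'x',(d@i).min().round(3),(d@i).max().round(3))
    cv2.imwrite(f'pics/o_{n}.png',cv2.resize(im[90:300,140:360],None,fx=2.7,fy=2.7)[:,:,::-1])
E
```

```text
scene case y range 0.01 0.034 x -0.082 0.098
```

View pics/o_scene.png

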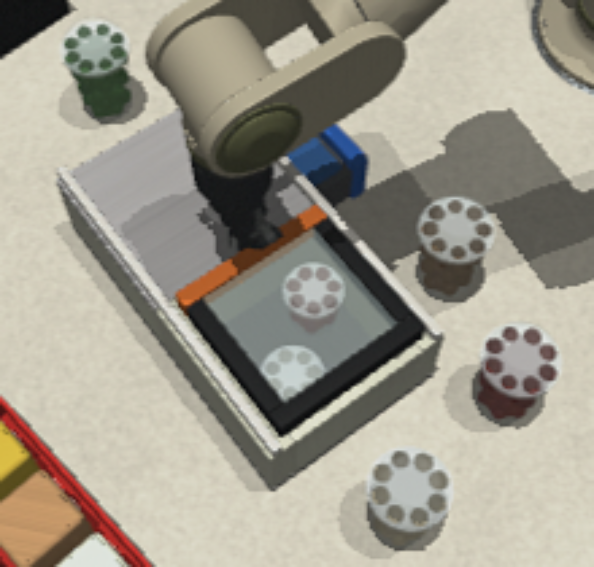

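The orange edge now sits at case y = +0.010, as expected for shut, and the force rose firmly at the stop. I'll retreat and go to the drawer with the tool tilted 20°, so the gripper body stays clear of the rail.

Call:
servo_tool(rows=[0, -0.001, -0.008, 0, 0, 0, 0, 0, -0.002, -0.015, 0.005, 0, 0, 0, 0, -0.001, -0.01, 0.035, 0, 0, 0, 0, 0, 0, 0.04, 0, 0, 0, 0, 0, 0, 0.04, 0, 0, 0, 0, 0, 0, 0.04, 0, 0, 0, 0, -0.03, 0, 0, -0.6, -5, 0, 0, -0.038, 0, 0, -0.6, -5, 0, 0, -0.038, 0, 0, -0.6, -5, 0, 0, -0.038, 0, 0, -0.6, -5, 0])

```text
time_s: 10.75
position: [0.486, -0.0852, 0.2473]
tool_rot: [[0.929, 0.347, 0.127], [-0.12, -0.043, 0.992], [0.349, -0.937, 0.002]]
ft_force: [0.5, -1.3, 0.2]
grip_width: 0.0001
```

Call:
servo_tool(rows=[0, -0.038, -0.01, 0, 0, 0, 0, 0, -0.038, -0.01, 0, 0, 0, 0, 0, -0.036, -0.011, 0, 0, 0, 0, 0, 0, 0, -0.03, 0, 0, 0, 0, 0, 0, -0.03, 0, 0, 0, 0, 0, 0, 0, 0, 0, 0, 0, 0, 0, 0, 0, 0, 0])

```text
time_s: 11.33
position: [0.3753, -0.1162, 0.1871]
tool_rot: [[0.931, 0.341, 0.128], [-0.121, -0.04, 0.992], [0.343, -0.939, 0.004]]
ft_force: [0.4, 0.6, 0.4]
grip_width: 0.0002
```

```bash
cat > w.py <<'E'
from h import *
import sys
s=env.observe();print(s['time_s'],s['position'],s['ft_force'],s['grip_width'])
P=np.array(s['position']);T=np.array(s['tool_rot'])
o=[]
for n,(x,y) in(('scene',(200,60)),('top',(225,150))):
  m=env.camera_model(n);K,R,t=[np.array(m[k]) for k in('camera_matrix','R','t')]
  a=cv2.resize(env.get_image(n)[y:y+140,x:x+140],None,fx=2.8,fy=2.8,interpolation=2)[:,:,::-1].copy()
  for X,c in((P,(0,255,0)),(P-T[:,1]*.025,(0,0,255))):
    p=K@(R@X+t);q=(p[:2]/p[2]-[x,y]+.5)*2.8;cv2.circle(a,tuple(int(v) for v in q),2,c,-1)
  o.append(a)
cv2.imwrite(f'pics/{sys.argv[1]}.png',np.hstack(o))
E
python3 w.py p
```

```text
11.3333 [ 0.37529361 -0.11620186  0.18707721] [0.39486872 0.56918985 0.41433373] 0.00016399732269392256
```

View pics/p.png

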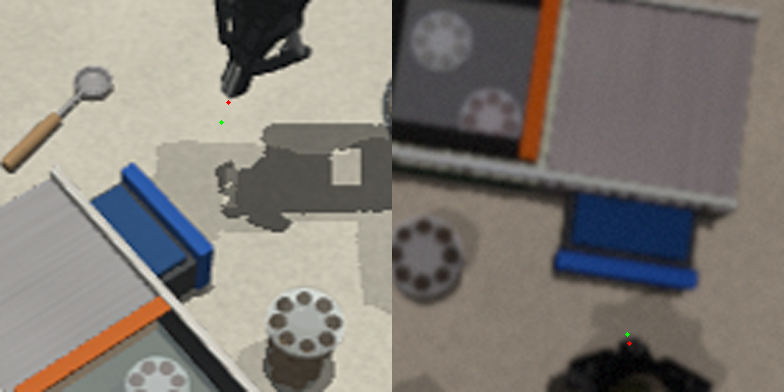

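Call:
servo_tool(rows=[0, 0, -0.003, -0.035, 0, 0, 0, 0, 0, 0, -0.035, 0, 0, 0, 0, 0, 0, -0.035, 0, 0, 0, 0, 0, 0, -0.03, 0, 0, 0, 0, 0, 0, -0.02, 0, 0, 0, 0, 0, 0, 0, 0, 0, 0, 0, 0, 0, 0, 0, 0, 0])

```text
time_s: 12.02
position: [0.3765, -0.1193, 0.0323]
tool_rot: [[0.931, 0.342, 0.126], [-0.12, -0.04, 0.992], [0.344, -0.939, 0.004]]
ft_force: [0.1, -0.3, 1.0]
grip_width: 0.0003
```

```bash
python3 w.py q
```

```text
12.0167 [ 0.37649155 -0.1193078   0.03227383] [ 0.10368977 -0.28193975  1.03920776] 0.0003301972795537091
```

View pics/q.png

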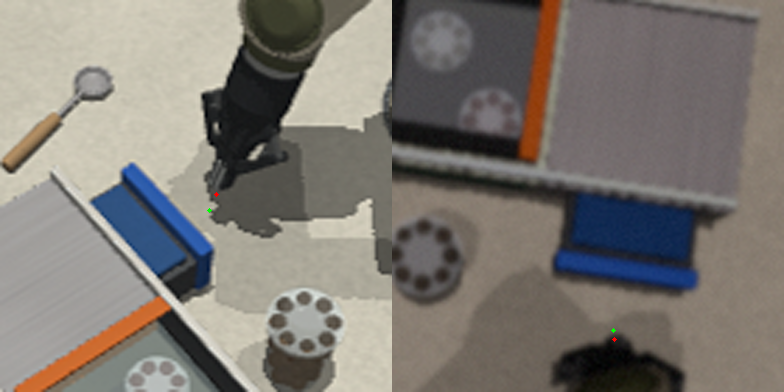

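Call:
servo_tool(rows=[0, 0.01, -0.0013, 0, 0, 0, 0, 0, 0.01, -0.0013, 0, 0, 0, 0, 0, 0.01, -0.0013, 0, 0, 0, 0, 0, 0.006, -0.0008, 0, 0, 0, 0, 0, 0.004, -0.0005, 0, 0, 0, 0, 0, 0.003, -0.0004, 0, 0, 0, 0, 0, 0.003, -0.0004, 0, 0, 0, 0, 0, 0.003, -0.0004, 0, 0, 0, 0, 0, 0.003, -0.0004, 0, 0, 0, 0, 0, 0.003, -0.0004, 0, 0, 0, 0])

```text
time_s: 12.95
position: [0.4305, -0.1262, 0.0318]
tool_rot: [[0.931, 0.341, 0.127], [-0.121, -0.041, 0.992], [0.344, -0.939, 0.003]]
ft_force: [0.4, 0.6, 0.1]
grip_width: 0.0001
```

Call:
servo_tool(rows=[0, 0.003, -0.0004, 0, 0, 0, 0, 0, 0.003, -0.0004, 0, 0, 0, 0, 0, 0.003, -0.0004, 0, 0, 0, 0, 0, 0.003, -0.0004, 0, 0, 0, 0])

```text
time_s: 13.28
position: [0.4425, -0.1277, 0.0316]
tool_rot: [[0.931, 0.341, 0.127], [-0.12, -0.041, 0.992], [0.343, -0.939, 0.003]]
ft_force: [-2.9, -0.8, 1.5]
grip_width: 0.0001
```

```bash
python3 w.py r
```

```text
13.2833 [ 0.44248508 -0.12769265  0.03164836] [-2.85209684 -0.80817409  1.49949096] 0.00013297834363906912
```

View pics/r.png

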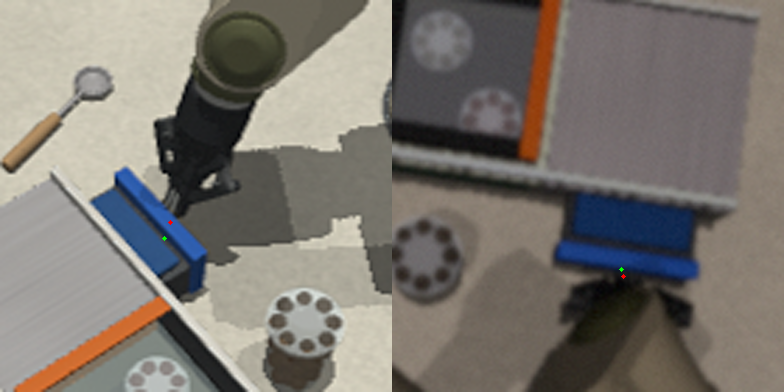

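Call:
servo_tool(rows=[0, 0.0035, -0.0004, 0, 0, 0, 0, 0, 0.0035, -0.0005, 0, 0, 0, 0, 0, 0.0035, -0.0004, 0, 0, 0, 0, 0, 0.0035, -0.0005, 0, 0, 0, 0, 0, 0.0035, -0.0004, 0, 0, 0, 0, 0, 0.0035, -0.0005, 0, 0, 0, 0, 0, 0.0035, -0.0004, 0, 0, 0, 0, 0, 0.0035, -0.0005, 0, 0, 0, 0, 0, 0.0035, -0.0004, 0, 0, 0, 0])

```text
time_s: 14.13
position: [0.4742, -0.1317, 0.0317]
tool_rot: [[0.931, 0.341, 0.127], [-0.12, -0.041, 0.992], [0.344, -0.939, 0.003]]
ft_force: [-2.5, 1.2, 0.7]
grip_width: 0.0003
```

Call:
servo_tool(rows=[0, 0.0025, -0.0003, 0, 0, 0, 0, 0, 0.0025, -0.0003, 0, 0, 0, 0])

```text
time_s: 14.3
position: [0.4791, -0.1323, 0.0317]
tool_rot: [[0.931, 0.341, 0.127], [-0.12, -0.041, 0.992], [0.344, -0.939, 0.003]]
ft_force: [-2.5, 2.1, 0.8]
grip_width: 0.0
```

```bash
python3 w.py s
```

```text
14.3 [ 0.47914438 -0.13232083  0.03168771] [-2.45453493  2.12309275  0.79686903] 2.8839820026755056e-05
```

View pics/s.png

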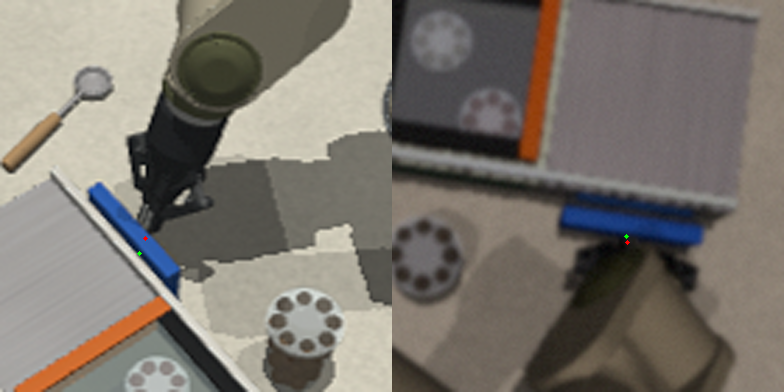

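The drawer is nearly home, with about 10 mm left. I'll continue in small steps until the force rises.

Call:
servo_tool(rows=[0, 0.002, -0.0003, 0, 0, 0, 0, 0, 0.002, -0.0002, 0, 0, 0, 0])

```text
time_s: 14.57
position: [0.4831, -0.133, 0.0319]
tool_rot: [[0.931, 0.342, 0.127], [-0.12, -0.041, 0.992], [0.344, -0.939, 0.003]]
ft_force: [-1.9, 0.8, -0.6]
grip_width: -0.0001
```

Call:
servo_tool(rows=[0, 0.0015, -0.0002, 0, 0, 0, 0, 0, 0.0015, -0.0002, 0, 0, 0, 0])

```text
time_s: 14.73
position: [0.4861, -0.1334, 0.0318]
tool_rot: [[0.931, 0.342, 0.127], [-0.12, -0.041, 0.992], [0.344, -0.939, 0.003]]
ft_force: [-1.3, -0.3, 0.1]
grip_width: -0.0
```

Call:
servo_tool(rows=[0, 0.0015, -0.0002, 0, 0, 0, 0, 0, 0.0015, -0.0002, 0, 0, 0, 0])

```text
time_s: 14.9
position: [0.4891, -0.1338, 0.0318]
tool_rot: [[0.931, 0.342, 0.127], [-0.12, -0.041, 0.992], [0.344, -0.939, 0.003]]
ft_force: [-1.5, -0.1, 1.1]
grip_width: -0.0003
```

Call:
servo_tool(rows=[0, 0.001, -0.0001, 0, 0, 0, 0, 0, 0.001, -0.0001, 0, 0, 0, 0])

```text
time_s: 15.07
position: [0.4911, -0.134, 0.0318]
tool_rot: [[0.931, 0.342, 0.127], [-0.12, -0.041, 0.992], [0.344, -0.939, 0.003]]
ft_force: [-2.3, -1.3, 1.5]
grip_width: 0.0003
```

Call:
servo_tool(rows=[0, 0.001, -0.0001, 0, 0, 0, 0, 0, 0.001, -0.0001, 0, 0, 0, 0])

```text
time_s: 15.23
position: [0.4931, -0.1342, 0.0318]
tool_rot: [[0.931, 0.342, 0.127], [-0.12, -0.041, 0.992], [0.344, -0.939, 0.003]]
ft_force: [-2.1, -0.5, 1.3]
grip_width: 0.0003
```

Call:
servo_tool(rows=[0, 0.001, -0.0001, 0, 0, 0, 0, 0, 0.001, -0.0001, 0, 0, 0, 0])

```text
time_s: 15.4
position: [0.495, -0.1343, 0.0317]
tool_rot: [[0.931, 0.341, 0.127], [-0.12, -0.041, 0.992], [0.344, -0.939, 0.003]]
ft_force: [-1.8, -1.6, 0.5]
grip_width: 0.0002
```

```bash
python3 w.py t
```

```text
15.4 [ 0.49498933 -0.13431037  0.03173831] [-1.82859253 -1.62279301  0.45888444] 0.00017361449041205428
```

View pics/t.png

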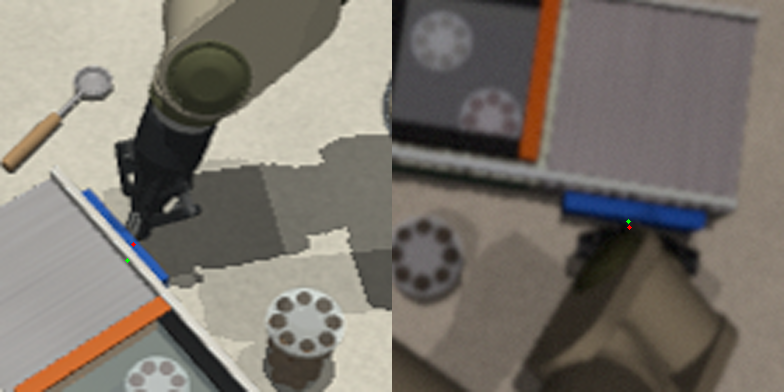

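Still moving at friction level. I'll keep taking small steps.

Call:
servo_tool(rows=[0, 0.001, -0.0001, 0, 0, 0, 0, 0, 0.001, -0.0001, 0, 0, 0, 0])

```text
time_s: 15.67
position: [0.4962, -0.1342, 0.0315]
tool_rot: [[0.932, 0.34, 0.127], [-0.12, -0.04, 0.992], [0.342, -0.94, 0.003]]
ft_force: [-14.6, -3.6, 8.6]
grip_width: 0.0003
```

Call:
servo_tool(rows=[0, 0.001, -0.0001, 0, 0, 0, 0, 0, 0.001, -0.0002, 0, 0, 0, 0])

```text
time_s: 15.83
position: [0.4964, -0.134, 0.0312]
tool_rot: [[0.933, 0.337, 0.126], [-0.12, -0.039, 0.992], [0.339, -0.941, 0.004]]
ft_force: [-27.5, -5.6, 18.3]
grip_width: 0.0004
```

The force rose sharply with no further travel, so the drawer is at its stop. Backing away along the same line.

Call:
servo_tool(rows=[0, -0.005, 0.0006, 0, 0, 0, 0, 0, -0.015, 0.002, 0, 0, 0, 0, 0, -0.03, 0.004, 0, 0, 0, 0, 0, -0.03, 0.004, 0, 0, 0, 0, 0, -0.03, 0.004, 0.03, 0, 0, 0, 0, 0, 0, 0.04, 0, 0, 0, 0, 0, 0, 0.04, 0, 0, 0, 0, 0, 0, 0.04, 0, 0, 0, 0, 0, 0, 0, 0, 0, 0, 0, 0, 0, 0, 0, 0, 0])

```text
time_s: 16.67
position: [0.3904, -0.1208, 0.1832]
tool_rot: [[0.93, 0.345, 0.127], [-0.119, -0.044, 0.992], [0.348, -0.937, -0.0]]
ft_force: [-0.5, -0.1, -0.9]
grip_width: 0.0002
```

```bash
python3 - <<'E'
from h import *
i=np.array([.992,-.127]);j=np.array([.127,.992]);o=[]
for n,(x,y) in(('scene',(140,80)),('top',(150,110))):
    im=env.get_image(n)
    for nm,lo,hi,z in(('orange',(5,170,60),(14,255,255),.134),('blue',(100,100,60),(130,255,255),.088)):
        try:
            d=ray(n,big(mask(im,lo,hi))[:,0,:],z)[:,:2]-[.631,-.05];print(n,nm,'x',(d@i).min().round(3),(d@i).max().round(3),'y',(d@j).min().round(3),(d@j).max().round(3))
        except ValueError: print(n,nm,'none')
    o.append(cv2.resize(im[y:y+220,x:x+280],None,fx=1.4,fy=1.4,interpolation=2))
cv2.imwrite('pics/z.png',np.hstack(o)[:,:,::-1]);s=env.observe();print(s['position'],s['ft_force'])
E
```

```text
scene orange x -0.083 0.098 y 0.011 0.034
scene blue x -0.123 -0.114 y -0.173 -0.025
top orange x -0.086 0.091 y 0.012 0.031
top blue x -0.128 -0.106 y -0.176 -0.024
[ 0.38930226 -0.11986499  0.18039322] [-0.84699357  0.25683187  0.39115137]
```

View pics/z.png

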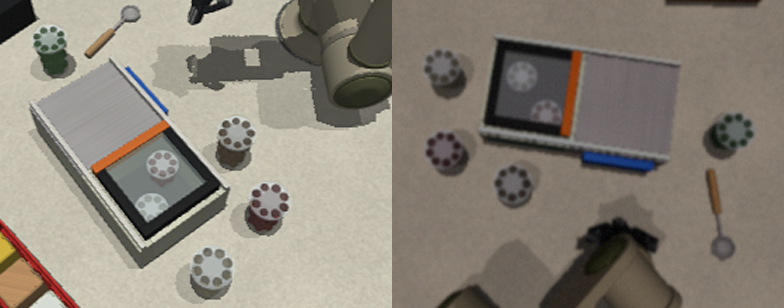

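The lid's orange edge is at case y ≈ +0.011 and the blue face at case x ≈ -0.128, which matches both being shut. The cups and spoon stand where they were, so I'll hand the job in.

```bash
python3 -c "
from rig import env
env.close_job()"
```

```text
the job is handed in; nothing more can be done
```

I pushed the lid fully shut and then the drawer fully home, using closed fingertips at about 40 mm/s and slowing before each stop. The job was handed in at about 17 s, with the arm clear of everything.

**Last checks:**
- **Lid:** the orange edge measured at case y ≈ +0.011 m in both views, where about +0.010 was expected for shut. The force rose to about 13 N at the stop.
- **Drawer:** the front face measured at case x ≈ −0.123 m in one view and −0.128 m in the other, where −0.130 was expected. It stopped moving against its stop as the force climbed to about 33 N. That is higher than I needed, because I made one extra small step after contact.
- **Other items:** by eye in the last pictures, the cups, tubs and spoon were where they started. I did not measure their positions again.

**What disagreed:** the real fingertips ended about 25 mm short of the reported TCP. Because of that, my first push at the lid passed just above it; no force showed at the step ends and the lid did not move. I found the offset in the pictures, lowered the tool to match and repeated the push.

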